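# Close up the hardware storage before sanding

### The job

Before sanding starts, close up the hardware storage: push both small drawers of the plywood unit fully home and swing the lid of the clear hardware box down until it is fully shut. Use only gentle pushes with the fingertips: slam nothing, do not pull the drawers right out or throw the lid right back first, and leave the mug of dowels, pliers, mallet and glue bottle where they are.

Things in the scene. Friction and masses are not known exactly. Their poses are not given: they have to be found in the camera images.
- box: Open-topped clear plastic box holding zinc hardware, fixed to the desk: 120 deep (its x), 170 wide (its y), 60 high, walls 3 mm. Origin: centre of its underside. Its +x axis points from the front wall to the hinged rear wall, z up. It may stand left or right of the drawer unit and is turned up to 0.3 rad.
- lid (a joint): Angle (rad) of the clear lid with a grey rim, a plate 120 x 170 x 6 mm hinged along the top of the box's rear (+x) wall. 0 = shut, lying flat on the box; pi/2 = standing upright. It starts between 1.0 and 1.65. A friction hinge (about 0.14 N m) holds it wherever it is left, so it must be pushed all the way down; it has no latch.
- hinge_mid (a point): Middle of the lid's hinge line, in the top plane of the box, 60 mm above the desk and 60 mm along the box's +x from its origin. When shut the lid runs 120 mm from here along the box's -x, and its upper face is 6 mm above this point.
- lid_edge (a point): Middle of the lid's free edge, on its outer face (the face that is on top when shut), 120 mm from the hinge line.
- unit: Low plywood drawer unit fixed to the desk, 130 deep (its x), 180 wide (its y), 75 high, with two drawers side by side in its front (-x) side. Origin: centre of its underside; +x points from its front to its back, z up. Turned up to 0.3 rad.
- drawer_left (a joint): How far (m) the left drawer (on the unit's +y side) stands open; it slides out along the unit's -x. 0 = fully home. It starts between 0.02 and 0.06. Sliding friction about 1.5 N, no spring or latch.
- drawer_left_face (a point): Centre of the outer face of the left drawer's flat wooden front, which is 84 wide, 65 high and 10 mm thick (from 5 to 70 mm above the desk) and has no handle, only a dark finger-hole mark on its upper half. Fully home, this face stands 10 mm before the unit's front, 75 mm from the unit's origin plane along -x.
- drawer_right (a joint): How far (m) the right drawer (on the unit's -y side) stands open; it slides out along the unit's -x. 0 = fully home. It starts between 0.02 and 0.06. Sliding friction about 1.5 N, no spring or latch.
- drawer_right_face (a point): Centre of the outer face of the right drawer's flat wooden front, which is 84 wide, 65 high and 10 mm thick (from 5 to 70 mm above the desk) and has no handle, only a dark finger-hole mark on its upper half. Fully home, this face stands 10 mm before the unit's front, 75 mm from the unit's origin plane along -x.
- mug: Bystander: white ceramic mug, 74 mm wide, 90 high, handle along its +x to 62 mm from its axis, with wooden dowels standing in it (they move with the mug) up to 171 mm high. Origin: centre of its underside.
- pliers: Bystander: pliers with orange grips lying flat, about 162 x 55 x 15 mm, long axis along its x, jaws to +x. Origin: on the desk, near the middle.
- mallet: Bystander: wooden mallet lying on the desk, head 60 x 100 x 60 mm centred 70 mm along its +x, handle reaching to 130 mm along its -x. Origin: on the desk.
- glue: Bystander: white glue bottle standing, 52 mm in diameter, 150 high. Origin: centre of its underside.
Things that resemble listed ones, but are neither listed nor needed, are in the scene too. Leave any green, orange or pink look-alike of the unit alone.

How it is judged:
At the end, for the whole second after the job is handed in: The lid is within 0.05 rad of shut, both drawers are within 4 mm of fully home, and mug, pliers, mallet and glue bottle stand or lie within 20 mm of where they began, not tipped (0.15 rad) (value of joint lid below 0.05 rad and value of joint each of drawer_left, drawer_right below 0.004 m and distance of each of mug, pliers, mallet, glue from where it was at the start of the episode below 0.02 m and angle between each of mug, pliers, mallet, glue's own z axis and vertical below 0.15 rad); the robot touches nothing.
It fails at once if the mug, pliers, mallet or glue bottle is pushed away, lifted or carried (over 30 mm) or tipped (distance of any of mug, pliers, mallet, glue from where it was at the start of the episode above 0.03 m or angle between any of mug, pliers, mallet, glue's own z axis and vertical above 0.4 rad).
It fails at once if the lid is slammed (faster than 5 rad/s) (velocity of joint lid below -5 rad/s).
It fails at once if a drawer is slammed (faster than 0.7 m/s) (velocity of joint any of drawer_left, drawer_right below -0.7 m/s).
It fails at once if a drawer is pulled further out, past 75 mm (value of joint any of drawer_left, drawer_right above 0.075 m).
It fails at once if the lid is pushed further open, past 1.8 rad (value of joint lid above 1.8 rad).
It also fails if it takes over 58 s, if anything falls off the work surface, if the arm or the gripper's body presses on something with over 40 N, if the wrist force passes 120 N, or if a joint passes its speed limit or range.

### The arm

A 6-joint arm with a two-finger parallel gripper is mounted at the origin on the work surface. World frame = base frame: x ahead of the robot, y to its left, z up, the work surface at z = 0. Lengths are in m, angles in rad, forces in N, time in s.
With the tool pointing down it reaches from about 0.35 to 0.975 m from the base axis. Payload 4.9 kg.
Tool frame: the origin (TCP) lies between the finger pads; the fingertips stand 22 mm ahead of it and the grasp point (between the pads) lies 3 mm ahead of it; z points along the fingers, y is the line along which they close (so a half turn about z gives the same grasp; the last joint's range is limited). The gripper opens to 85 mm and grips with 20 to 120 N. Pads are 22 mm wide; open, the fingers measure 114 mm over their backs; the gripper's body (76 mm by 85 mm) begins 54 mm behind the grasp point. The pads swing forward as they close: fully open they stand 13 mm farther back than shut.
Start: joints at [1.003, 0.053, 1.613, -0, 1.476, -0.119], TCP at [0.271, 0.563, 0.253] pointing down, gripper open.
Joint ranges: [-3.01, 3.01], [-1.01, 2.22], [0.06, 2.58], [-1.02, 4.17], [0.09, 2.62], [-3.14, 3.14]. Speed limits (rad/s): [2.57, 2.57, 3.14, 3.14, 3.14, 3.14].

### API

Orientations are given as a unit quaternion [w, x, y, z].
In Python, from plant import state, grab_frame, get_calibration, job_done, recognise, regions_of gives the robot as it stands.
- The arm moves only by the tool apply_moves, never from a script. Its argument "targets" is a list of rows, each an object with "translation": the shift along the tool's x, y, z normalised to -1 to 1, where 1 is 100 mm, a list of three; "twist": the turn about the tool's z normalised to -1 to 1, where 1 is 0.1 rad; "hand": the opening, from 0 (shut) to 1 (fully open). A call has 1 to 8 rows; each row shifts and turns the commanded pose from where the row before left it, along the tool's axes as they then stand; what a row does not reach is not made up. A row lasts 1/10 s, in which the tool goes at most 50 mm and 8.59 degrees, less where a joint would pass 70% of its speed; a pose out of reach is approached as far as the arm can. A call with a number of a shift or a turn outside -1 to 1 is refused whole. A call with a gripper value outside its range is refused whole. The fingers move at their own pace and stop on an object; the grip force is fixed at half the most. Time passes only in rows, so rows that do not move let the fingers close. It gives the time, the measured TCP pose, the force, the opening and the grip force at its end, in the units of the state.
- state(): the state, without advancing time (a new reading comes with each control period).
- grab_frame(name): name is "scene" or "top"; returns the picture (384x512x3 uint8, red, green, blue); there is no depth.
- get_calibration(name): a dict with "camera_matrix" (3x3 intrinsics, pixels), "D" ([k1, k2, p1, p2, k3] as OpenCV has them; the pictures are not rectified), "pose" (4x4, takes a point from camera to world coordinates). Camera axes: x right, y up, looking along -z (the intrinsics and any distortion apply to the point x, -y, -z); pixel columns grow to the right and rows downward; lengths in m; the calibration is good to about 2 mm. A picture is of the moment at which its call begins. get_calibration takes no time and is no camera call.
- job_done(): hands the job in; it is judged then, once.
Trained networks look in the newest picture that a camera, given by its name, has taken for a name from the list of things; names that differ only in an ending like _2 or _b are one class to them, and where a whole thing is asked for, a point or a joint stands for the part that bears it (a point fixed in the world has none). Each returns a list of dicts, best first, with "score" (0 to 1); they miss things now and then, are a little off and sometimes report something else, mostly with a low value. They report only what shows in the picture. A call takes as long as a camera call. They do not tell look-alikes from the thing itself.
- recognise(camera, query): "point" ([x, y, z] in m, in world coordinates, good to about 4 mm: the middle of the surface that is visible of it).
- regions_of(camera, query): "pixels" (384x512 bool, what is visible of it).
The state is a dict: "time": time; "joint_pos": joint angles; "joint_vel": joint speeds; "joint_efforts": joint torques, N m; "tool_pos": TCP position; "tool_rot": TCP orientation; "contact_force": force on the tool from outside, world axes, zero at the start; "ft_torque": the same for the moment, N m; "gripper_width": opening from 0.0 (shut) to 1.0 (fully open); "grasp_force": force on a finger pad.
Only numpy, scipy, OpenCV 4.12 (cv2) and the standard library are available. Lean on these libraries where they do the work, as an engineer would, in place of code of your own. Each camera call takes 0.05 s, during which the arm holds its last target. There are 200 camera calls.

## Working session

There is one attempt and no reset: what is moved stays moved. The work goes in short steps, Python scripts to look and compute and a tool call to move; the robot and the scene stay as the last step left them, time stands still between calls to the robot, and variables do not carry over. Pictures are saved under pics/ and viewed, at most 10 in all, crops included, and the job is handed in when it is done.

Besides the shell and the picture viewer there is one more tool, called after "Request:" by a JSON object that holds its "api" and its "payload". apply_moves: Moves the arm, as the interface text tells. Its arguments: {"type":"object","properties":{"targets":{"type":"array"}},"required":["targets"]}

```bash
mkdir -p pics; ls; cat > h.py <<'E'
import numpy as np, cv2
from plant import *
E
python3 - <<'E'
from h import *
for c in ["scene","top"]:
    im=grab_frame(c); cv2.imwrite(f"pics/{c}0.png",im[:,:,::-1])
    for q in ["box","lid","unit","drawer_left_face","drawer_right_face","mug","pliers","mallet","glue"]:
        print(c,q,[(np.round(r["point"],3).tolist(),round(r["score"],2)) for r in recognise(c,q)])
    k=get_calibration(c);print(np.round(k["pose"],3).tolist())
s=state();print(s["time"],s["tool_pos"],s["tool_rot"])
E
```

```text
pics
scene box [([0.582, -0.234, 0.091], 0.91)]
scene lid [([0.583, -0.225, 0.122], 0.79), ([0.466, 0.248, 0.067], 0.55), ([0.433, 0.006, 0.011], 0.48)]
scene unit [([0.345, 0.438, 0.065], 0.94), ([0.832, 0.265, 0.077], 0.9), ([0.565, 0.17, 0.069], 0.75), ([0.827, -0.217, 0.073], 0.73), ([0.341, -0.271, 0.074], 0.59)]
scene drawer_left_face [([0.467, 0.249, 0.067], 0.55)]
scene drawer_right_face [([0.443, 0.149, 0.062], 0.54)]
scene mug [([0.725, -0.007, 0.064], 0.63)]
scene pliers [([0.435, 0.002, 0.011], 0.66)]
scene mallet [([0.571, -0.485, 0.041], 0.74)]
scene glue [([0.512, 0.432, 0.07], 0.63), ([0.468, 0.247, 0.067], 0.6)]
[[0.628, -0.442, 0.641, 1.55], [0.778, 0.376, -0.503, -0.794], [-0.019, 0.815, 0.58, 0.976], [0.0, 0.0, 0.0, 1.0]]
top box [([0.54, -0.219, 0.007], 0.81)]
top lid [([0.578, -0.212, 0.176], 0.44)]
top unit [([0.792, 0.3, 0.073], 0.89), ([0.781, -0.201, 0.076], 0.84), ([0.533, 0.19, 0.074], 0.78), ([0.307, 0.452, 0.077], 0.77), ([0.307, -0.246, 0.076], 0.76), ([0.538, -0.481, 0.059], 0.31)]
top drawer_left_face [([0.48, 0.252, 0.036], 0.6), ([0.739, 0.349, 0.062], 0.57), ([0.737, -0.142, 0.059], 0.51)]
top drawer_right_face [([0.713, -0.23, 0.058], 0.74), ([0.228, -0.251, 0.07], 0.61), ([0.233, 0.43, 0.07], 0.56), ([0.459, 0.166, 0.024], 0.53), ([0.729, 0.264, 0.058], 0.52)]
top mug [([0.712, 0.005, 0.066], 0.78)]
top pliers [([0.411, 0.009, 0.016], 0.9)]
top mallet [([0.54, -0.48, 0.057], 0.95)]
top glue [([0.495, 0.432, 0.1], 0.85), ([0.579, -0.21, 0.178], 0.43)]
[[-0.021, 0.992, -0.128, 0.392], [-1.0, -0.021, 0.003, -0.002], [0.0, 0.128, 0.992, 1.443], [0.0, 0.0, 0.0, 1.0]]
1.0 [0.27116969 0.56308415 0.25331976] [8.72968000e-06 2.22515434e-01 9.74929167e-01 5.00592703e-06]
```

View pics/top0.png

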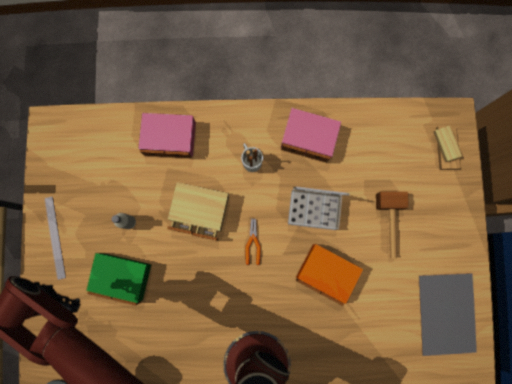

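View pics/scene0.png

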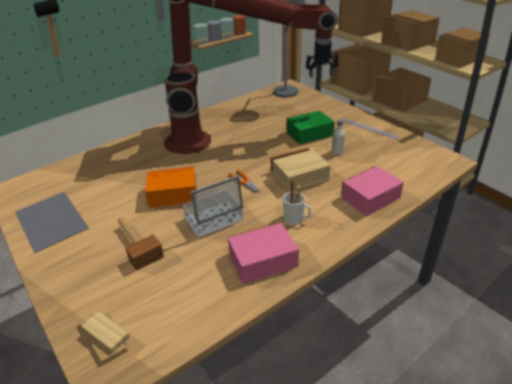

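Top view: plywood unit at (198,209), its drawers facing the robot (down); clear box at (315,208), its lid standing at the far side; pliers (253,243) between them. I'll enlarge the unit and box.

```bash
cat >> h.py <<'E'
def ray(c,uv,z):
    k=get_calibration(c);K=np.array(k["camera_matrix"],float);D=np.array(k["D"],float);P=np.array(k["pose"])
    n=cv2.undistortPoints(np.array(uv,float).reshape(-1,1,2),K,D)[:,0]
    d=np.c_[n[:,0],-n[:,1],-np.ones(len(n))]@P[:3,:3].T
    return P[:3,3]+d*((z-P[2,3])/d[:,2])[:,None]
def proj(c,X):
    k=get_calibration(c);K=np.array(k["camera_matrix"],float);D=np.array(k["D"],float);P=np.array(k["pose"])
    p=(np.array(X,float).reshape(-1,3)-P[:3,3])@P[:3,:3]; p=p*[1,-1,-1]
    return cv2.projectPoints(p.reshape(-1,1,3),np.zeros(3),np.zeros(3),K,D)[0][:,0]
E
python3 - <<'E'
from h import *
a=cv2.imread("pics/top0.png");b=cv2.imread("pics/scene0.png")
f=lambda im,x,y,w,h,s:cv2.resize(im[y:y+h,x:x+w],None,fx=s,fy=s,interpolation=cv2.INTER_CUBIC)
A=f(a,155,175,80,70,5);B=f(a,275,175,80,70,5);C=f(b,260,135,80,60,5);Dd=f(b,175,168,80,60,5)
cv2.imwrite("pics/crop.png",np.vstack([np.hstack([A,B])[:300],np.hstack([C,Dd])]))
grab_frame("top")
for q in ["unit","box"]:
    for r in regions_of("top",q):
        p=np.argwhere(r["pixels"])[:,::-1].astype(np.float32)
        if len(p)>50: print(q,round(r["score"],2),p.mean(0),cv2.minAreaRect(p),len(p))
E
```

```text
unit 0.95 [197.73474 209.85406] ((197.3983154296875, 210.4927215576172), (55.17404556274414, 48.90578842163086), 13.570433616638184) 2556
unit 0.86 [328.70975 274.423  ] ((328.80047607421875, 274.5848693847656), (57.09516906738281, 41.856239318847656), 28.300756454467773) 2305
unit 0.84 [167.0856  135.22745] ((167.23793029785156, 135.45516967773438), (56.079532623291016, 43.74790573120117), 3.3664605617523193) 2383
unit 0.67 [118.44194 278.1951 ] ((118.91175842285156, 278.35296630859375), (59.17869186401367, 44.86908721923828), 14.03624439239502) 2532
unit 0.61 [310.3167  135.93362] ((310.4192199707031, 135.796142578125), (52.974300384521484, 44.29142379760742), 15.255120277404785) 2245
unit 0.32 [314.86566 207.55411] ((315.22186279296875, 207.6143341064453), (51.76066970825195, 38.32392883300781), 6.709837436676025) 1913
box 0.89 [315.17682 207.61789] ((316.6932067871094, 207.781005859375), (54.63043975830078, 38.44587326049805), 6.911227226257324) 1968
```

View pics/crop.png

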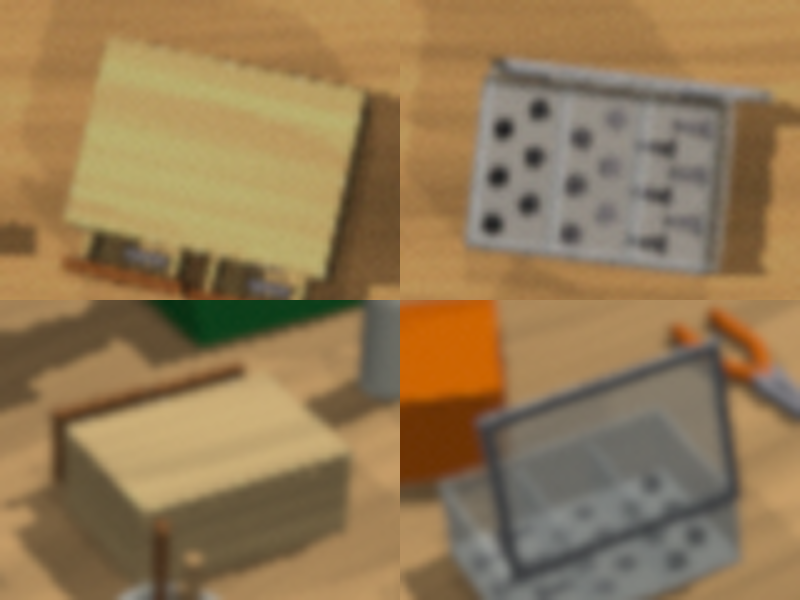

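The enlarged crops show the unit's top corners at about (176,182), (227,193), (220,230) and (168,219). The drawers' dark fronts stand out below them. The box's front wall top runs from (288,224) to (338,229), and the lid's edge from (294,187) to (348,194). Next I'll fit poses to these.

```bash
cat > fit.py <<'E'
from h import *
from scipy.optimize import least_squares
A=cv2.imread("pics/top0.png")
g=lambda L,o:(np.array(L,float)+.5)/5-.5+np.array(o)
def W(p,L): 
    c,s=np.cos(p[2]),np.sin(p[2]); L=np.array(L,float)
    return np.c_[p[0]+c*L[:,0]-s*L[:,1],p[1]+s*L[:,0]+c*L[:,1],L[:,2]]
U=g([(108,38),(363,92),(325,275),(65,222)],(155,175))
LU=[(.065,.09,.075),(.065,-.09,.075),(-.065,-.09,.075),(-.065,.09,.075)]
r=least_squares(lambda p:(proj("top",W(p,LU))-U).ravel(),[.53,.19,-.2]);u=r.x;print("unit",u,np.round(r.fun,1))
B=g([(68,245),(318,272),(95,60),(370,97)],(275,175))
def LB(q):
    x,z=.06-.12*np.cos(q)+.003*0,.06+.12*np.sin(q)
    return [(-.06,.085,.06),(-.06,-.085,.06),(x,.085,z),(x,-.085,z)]
S=(np.array([(483,425),(718,345)],float)-[400,300]+.5)/5-.5+[175,168]  # scene: lid -y corner, +y corner
def f(p):
    L=LB(p[3]); e=(proj("top",W(p,L))-B).ravel(); e2=(proj("scene",W(p,[L[3],L[2]]))-S).ravel(); return np.r_[e,e2]
r=least_squares(f,[.54,-.21,-.1,1.4]);b=r.x;print("box",b,np.round(r.fun,1))
np.save("fit.npy",np.r_[u,b])
E
python3 - <<'E'
from fit import *
# drawer front positions: outer edge line of the fronts, per-drawer, from larger crop
c=cv2.resize(A[215:245,160:230],None,fx=8,fy=8,interpolation=cv2.INTER_CUBIC)
for d,sg in (("L",1),("R",-1)):
    for o in (.02,.03,.04,.05,.06):
        q=proj("top",W(u,[(-.075-o,sg*.045,.07)]))[0]; print(d,o,np.round(q,1))
        cv2.circle(c,(int((q[0]-160+.5)*8),int((q[1]-215+.5)*8)),2,(255,0,0),-1)
cv2.imwrite("pics/dr.png",c)
E
```

```text
unit [ 0.54573609  0.1898422  -0.22351484] [-0.1 -0.2  0.4 -0.5 -0.1  0.5 -0.2  0.2]
box [ 0.52921554 -0.20881406 -0.14065919  1.46459534] [ 0.2 -0.4 -0.2  0.1  1.6  0.1  0.2 -0.9 -0.1 -1.4  0.9 -2. ]
L 0.02 [178.7 230.8]
L 0.03 [178.  233.7]
L 0.04 [177.4 236.6]
L 0.05 [176.7 239.5]
L 0.06 [176.1 242.4]
R 0.02 [204.7 236.2]
R 0.03 [204.  239.1]
R 0.04 [203.4 242.1]
R 0.05 [202.8 245. ]
R 0.06 [202.1 247.9]
```

View pics/dr.png

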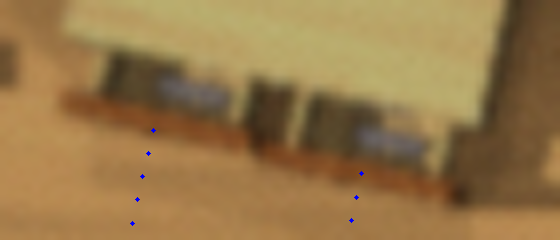

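Request:
{"api": "apply_moves", "payload": {"targets": [{"translation":[0,0,0],"twist":-0.75,"hand":0},{"translation":[0,0,0],"twist":-0.75,"hand":0},{"translation":[0,0,0],"twist":-0.75,"hand":0},{"translation":[-0.3,-0.4,0],"twist":0,"hand":0},{"translation":[-0.3,-0.4,0],"twist":0,"hand":0},{"translation":[-0.3,-0.4,0],"twist":0,"hand":0},{"translation":[-0.3,-0.4,0],"twist":0,"hand":0},{"translation":[-0.3,-0.4,0],"twist":0,"hand":0}]}}

```text
time: 1.95
tool_pos: [0.3734, 0.3331, 0.2535]
tool_rot: [0.0, 0.111, 0.994, 0.0]
contact_force: [0.8, 0.5, -0.7]
gripper_width: -0.001
grasp_force: 0.0
```

```bash
cat >> h.py <<'E'
from scipy.spatial.transform import Rotation as R
def where():
    f=np.load("fit.npy"); s=state(); p=np.array(s["tool_pos"])
    q=s["tool_rot"]; M=R.from_quat([q[1],q[2],q[3],q[0]]).as_matrix()
    print("t",round(s["time"],2),"tcp",np.round(p,4),"toolx ang",round(np.arctan2(M[1,0],M[0,0]),3),"F",np.round(s["contact_force"],1),"w",round(s["gripper_width"],2))
    for n,o in(("unit",f[:3]),("box",f[3:6])):
        c,sn=np.cos(o[2]),np.sin(o[2]);d=p[:2]-o[:2]
        print(n,"frame x,y",np.round([c*d[0]+sn*d[1],-sn*d[0]+c*d[1]],4),"toolx ang rel",round(np.arctan2(M[1,0],M[0,0])-o[2],3))
E
python3 -c "
from h import *
where()"
```

```text
t 1.95 tcp [0.3734 0.3331 0.2535] toolx ang 2.918 F [ 0.8  0.5 -0.7] w -0.0
unit frame x,y [-0.1998  0.1015] toolx ang rel 3.142
box frame x,y [-0.2302  0.5147] toolx ang rel 3.059
```

Request:
{"api": "apply_moves", "payload": {"targets": [{"translation":[-0.15,-0.2,0],"twist":0,"hand":0},{"translation":[-0.15,-0.2,0],"twist":0,"hand":0},{"translation":[0,0,0.4],"twist":0,"hand":0},{"translation":[0,0,0.4],"twist":0,"hand":0},{"translation":[0,0,0.4],"twist":0,"hand":0},{"translation":[0,0,0.4],"twist":0,"hand":0},{"translation":[0,0,0.4],"twist":0,"hand":0},{"translation":[0,0,0],"twist":0,"hand":0}]}}

```text
time: 2.75
tool_pos: [0.3889, 0.2867, 0.0474]
tool_rot: [-0.005, 0.112, 0.994, -0.004]
contact_force: [-1.7, -1.0, -0.3]
gripper_width: -0.002
grasp_force: 0.0
```

```bash
python3 -c "
from h import *
where()"
```

```text
t 2.75 tcp [0.3889 0.2867 0.0474] toolx ang 2.918 F [-1.7 -1.  -0.3] w -0.0
unit frame x,y [-0.1744  0.0597] toolx ang rel 3.141
box frame x,y [-0.2084  0.4709] toolx ang rel 3.058
```

Request:
{"api": "apply_moves", "payload": {"targets": [{"translation":[-0.25,-0.12,0],"twist":0,"hand":0},{"translation":[-0.15,0,0],"twist":0,"hand":0},{"translation":[-0.1,0,0],"twist":0,"hand":0},{"translation":[-0.1,0,0],"twist":0,"hand":0},{"translation":[-0.1,0,0],"twist":0,"hand":0},{"translation":[-0.08,0,0],"twist":0,"hand":0},{"translation":[0,0,0],"twist":0,"hand":0},{"translation":[0,0,0],"twist":0,"hand":0}]}}

```text
time: 3.55
tool_pos: [0.4668, 0.2601, 0.0531]
tool_rot: [-0.0, 0.112, 0.994, -0.0]
contact_force: [0.8, 0.4, -0.5]
gripper_width: -0.002
grasp_force: 0.0
```

```bash
python3 -c "
from h import *
where()"
```

```text
t 3.55 tcp [0.4668 0.2601 0.0531] toolx ang 2.918 F [ 0.8  0.4 -0.5] w -0.0
unit frame x,y [-0.0925  0.051 ] toolx ang rel 3.141
box frame x,y [-0.1275  0.4555] toolx ang rel 3.058
```

Request:
{"api": "apply_moves", "payload": {"targets": [{"translation":[-0.04,0,0],"twist":0,"hand":0},{"translation":[-0.03,0,0],"twist":0,"hand":0},{"translation":[0,0,0],"twist":0,"hand":0}]}}

```text
time: 3.85
tool_pos: [0.4739, 0.2585, 0.0533]
tool_rot: [0.0, 0.112, 0.994, -0.0]
contact_force: [0.0, -0.3, 0.4]
gripper_width: -0.001
grasp_force: 0.0
```

```bash
python3 -c "
from h import *
where()"
```

```text
t 3.85 tcp [0.4739 0.2585 0.0533] toolx ang 2.918 F [ 0.  -0.3  0.4] w -0.0
unit frame x,y [-0.0853  0.051 ] toolx ang rel 3.141
box frame x,y [-0.1203  0.455 ] toolx ang rel 3.059
```

Request:
{"api": "apply_moves", "payload": {"targets": [{"translation":[-0.03,0,0],"twist":0,"hand":0},{"translation":[-0.02,0,0],"twist":0,"hand":0},{"translation":[0,0,0],"twist":0,"hand":0}]}}

```text
time: 4.15
tool_pos: [0.4741, 0.2585, 0.0533]
tool_rot: [-0.006, 0.112, 0.994, -0.0]
contact_force: [-20.4, 3.1, 13.8]
gripper_width: -0.001
grasp_force: 9.9
```

```bash
python3 -c "
from h import *
where()
for c in ['top','scene']:
    cv2.imwrite('pics/a_%s.png'%c,grab_frame(c)[:,:,::-1])
a=cv2.imread('pics/a_top.png')[160:270,140:260];b=cv2.imread('pics/a_scene.png')[110:220,230:350]
cv2.imwrite('pics/a.png',cv2.resize(np.hstack([a,b]),None,fx=3.3,fy=3.3,interpolation=cv2.INTER_CUBIC))"
```

```text
t 4.15 tcp [0.4741 0.2585 0.0533] toolx ang 2.918 F [-20.4   3.1  13.8] w -0.0
unit frame x,y [-0.0851  0.051 ] toolx ang rel 3.141
box frame x,y [-0.1201  0.4549] toolx ang rel 3.058
```

View pics/a.png

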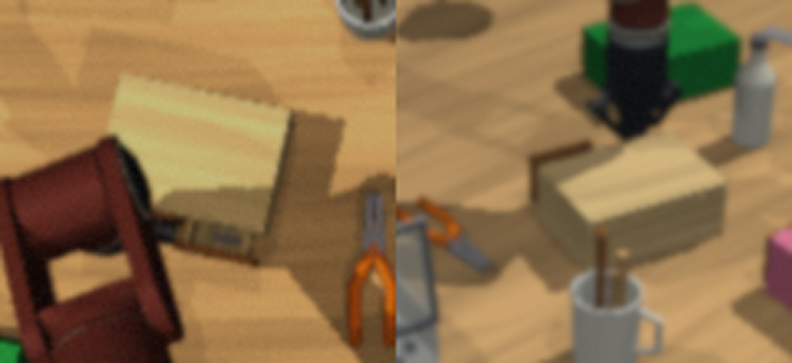

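The left drawer is at its stop: 20 N at the expected position, and its front is no longer visible beyond the unit's edge. The right drawer still stands out at picture position (225,240). I'll back off and go to it.

Request:
{"api": "apply_moves", "payload": {"targets": [{"translation":[0.3,0,0],"twist":0,"hand":0},{"translation":[0.35,0,0],"twist":0,"hand":0},{"translation":[0,-0.32,0],"twist":0,"hand":0},{"translation":[0,-0.32,0],"twist":0,"hand":0},{"translation":[0,-0.32,0],"twist":0,"hand":0},{"translation":[0,0,0],"twist":0,"hand":0},{"translation":[-0.2,0,0],"twist":0,"hand":0},{"translation":[-0.1,0,0],"twist":0,"hand":0}]}}

```text
time: 5.05
tool_pos: [0.4247, 0.1717, 0.054]
tool_rot: [0.001, 0.112, 0.994, 0.0]
contact_force: [0.5, -0.3, 0.3]
gripper_width: -0.002
grasp_force: 0.0
```

```bash
python3 -c "
from h import *
where()"
```

```text
t 5.05 tcp [0.4247 0.1717 0.054 ] toolx ang 2.917 F [ 0.5 -0.3  0.3] w -0.0
unit frame x,y [-0.114  -0.0445] toolx ang rel 3.141
box frame x,y [-0.1568  0.3621] toolx ang rel 3.058
```

Request:
{"api": "apply_moves", "payload": {"targets": [{"translation":[-0.08,0,0],"twist":0,"hand":0},{"translation":[-0.06,0,0],"twist":0,"hand":0},{"translation":[-0.06,0,0],"twist":0,"hand":0},{"translation":[-0.04,0,0],"twist":0,"hand":0},{"translation":[-0.03,0,0],"twist":0,"hand":0},{"translation":[-0.02,0,0],"twist":0,"hand":0},{"translation":[-0.02,0,0],"twist":0,"hand":0},{"translation":[0,0,0],"twist":0,"hand":0}]}}

```text
time: 5.85
tool_pos: [0.4519, 0.1652, 0.0532]
tool_rot: [-0.002, 0.112, 0.994, 0.0]
contact_force: [-6.3, 3.3, 5.4]
gripper_width: -0.002
grasp_force: 4.0
```

```bash
python3 -c "
from h import *
where()"
```

```text
t 5.85 tcp [0.4519 0.1652 0.0532] toolx ang 2.918 F [-6.3  3.3  5.4] w -0.0
unit frame x,y [-0.086  -0.0448] toolx ang rel 3.141
box frame x,y [-0.129   0.3595] toolx ang rel 3.058
```

Request:
{"api": "apply_moves", "payload": {"targets": [{"translation":[-0.02,0,0],"twist":0,"hand":0},{"translation":[0,0,0],"twist":0,"hand":0}]}}

```text
time: 6.05
tool_pos: [0.452, 0.1652, 0.0532]
tool_rot: [-0.005, 0.112, 0.994, 0.0]
contact_force: [-15.3, 4.7, 12.0]
gripper_width: 0.0
grasp_force: 8.0
```

Request:
{"api": "apply_moves", "payload": {"targets": [{"translation":[0.3,0,0],"twist":0,"hand":0},{"translation":[0.2,0,-0.2],"twist":-0.8,"hand":0},{"translation":[0,0,-0.4],"twist":0,"hand":0},{"translation":[0,0,-0.4],"twist":0,"hand":0},{"translation":[0,0,-0.4],"twist":0,"hand":0},{"translation":[0,0,-0.4],"twist":0,"hand":0},{"translation":[0,0,-0.3],"twist":0,"hand":0},{"translation":[0,0,0],"twist":0,"hand":0}]}}

```text
time: 6.85
tool_pos: [0.409, 0.1757, 0.2693]
tool_rot: [0.005, 0.072, 0.997, 0.001]
contact_force: [0.3, 0.3, 1.5]
gripper_width: -0.002
grasp_force: 0.0
```

```bash
python3 -c "
from h import *
where()"
```

```text
t 6.85 tcp [0.409  0.1757 0.2693] toolx ang 2.998 F [0.3 0.3 1.5] w -0.0
unit frame x,y [-0.1302 -0.0441] toolx ang rel 3.221
box frame x,y [-0.1729  0.3639] toolx ang rel 3.138
```

Request:
{"api": "apply_moves", "payload": {"targets": [{"translation":[-0.29,-0.36,0],"twist":0,"hand":0},{"translation":[-0.29,-0.36,0],"twist":0,"hand":0},{"translation":[-0.29,-0.36,0],"twist":0,"hand":0},{"translation":[-0.29,-0.36,0],"twist":0,"hand":0},{"translation":[-0.29,-0.36,0],"twist":0,"hand":0},{"translation":[-0.29,-0.36,0],"twist":0,"hand":0},{"translation":[-0.29,-0.36,0],"twist":0,"hand":0},{"translation":[-0.29,-0.36,0],"twist":0,"hand":0}]}}

```text
time: 7.65
tool_pos: [0.5951, -0.1449, 0.2617]
tool_rot: [-0.001, 0.072, 0.997, -0.0]
contact_force: [0.4, 0.6, -0.3]
gripper_width: 0.002
grasp_force: 0.0
```

Request:
{"api": "apply_moves", "payload": {"targets": [{"translation":[-0.29,-0.36,0],"twist":0,"hand":0},{"translation":[-0.29,-0.36,0],"twist":0,"hand":0},{"translation":[0,0,0],"twist":0,"hand":0},{"translation":[0,0,0],"twist":0,"hand":0}]}}

```text
time: 8.05
tool_pos: [0.6415, -0.2233, 0.261]
tool_rot: [-0.002, 0.073, 0.997, 0.001]
contact_force: [0.5, -0.2, -0.3]
gripper_width: -0.001
grasp_force: 0.0
```

```bash
python3 -c "
from h import *
where()"
```

```text
t 8.05 tcp [ 0.6415 -0.2233  0.261 ] toolx ang 2.996 F [ 0.5 -0.2 -0.3] w -0.0
unit frame x,y [ 0.185  -0.3816] toolx ang rel 3.22
box frame x,y [0.1132 0.0014] toolx ang rel 3.137
```

Request:
{"api": "apply_moves", "payload": {"targets": [{"translation":[0,0,0.3],"twist":0,"hand":0},{"translation":[0,0,0.3],"twist":0,"hand":0},{"translation":[0,0,0.24],"twist":0,"hand":0},{"translation":[0,0,0],"twist":0,"hand":0}]}}

```text
time: 8.45
tool_pos: [0.6389, -0.2199, 0.174]
tool_rot: [-0.004, 0.071, 0.997, 0.002]
contact_force: [0.5, 1.2, -0.3]
gripper_width: 0.002
grasp_force: 0.0
```

```bash
python3 -c "
from h import *
where()
for c in ['top','scene']:
    cv2.imwrite('pics/b_%s.png'%c,grab_frame(c)[:,:,::-1])
a=cv2.imread('pics/b_top.png')[160:270,170:360];b=cv2.imread('pics/b_scene.png')[120:230,160:350]
cv2.imwrite('pics/b.png',cv2.resize(np.vstack([a,b]),None,fx=2.7,fy=2.7,interpolation=cv2.INTER_CUBIC))"
```

```text
t 8.45 tcp [ 0.6389 -0.2199  0.174 ] toolx ang 2.999 F [ 0.5  1.2 -0.3] w 0.0
unit frame x,y [ 0.1816 -0.3789] toolx ang rel 3.223
box frame x,y [0.1101 0.0044] toolx ang rel 3.14
```

View pics/b.png

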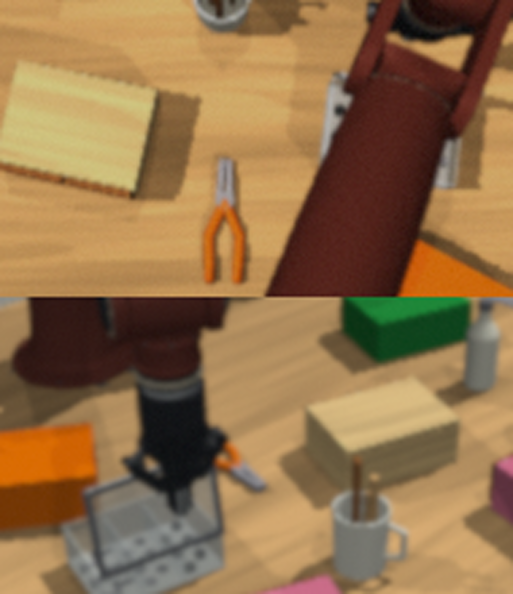

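The fingertips hang just behind the lid, on its hinge side, and both drawers look home in the top view. I'll push the lid along its arc.

Request:
{"api": "apply_moves", "payload": {"targets": [{"translation":[0.2,0,0],"twist":0,"hand":0},{"translation":[0.2,0,0],"twist":0,"hand":0},{"translation":[0.14,0,0.01],"twist":0,"hand":0},{"translation":[0.14,0,0.03],"twist":0,"hand":0},{"translation":[0.13,0,0.05],"twist":0,"hand":0},{"translation":[0.12,0,0.07],"twist":0,"hand":0},{"translation":[0,0,0],"twist":0,"hand":0}]}}

```text
time: 9.25
tool_pos: [0.5498, -0.209, 0.1654]
tool_rot: [0.001, 0.072, 0.997, -0.001]
contact_force: [-0.4, 0.3, 0.0]
gripper_width: -0.001
grasp_force: 0.0
```

```bash
python3 -c "
from h import *
where()"
```

```text
t 9.25 tcp [ 0.5498 -0.209   0.1654] toolx ang 2.998 F [-0.4  0.3  0. ] w -0.0
unit frame x,y [ 0.0924 -0.3881] toolx ang rel 3.221
box frame x,y [0.0204 0.0027] toolx ang rel 3.139
```

Request:
{"api": "apply_moves", "payload": {"targets": [{"translation":[0.13,0,0.13],"twist":0,"hand":0},{"translation":[0.1,0,0.11],"twist":0,"hand":0},{"translation":[0.08,0,0.12],"twist":0,"hand":0},{"translation":[0.06,0,0.13],"twist":0,"hand":0},{"translation":[0.04,0,0.13],"twist":0,"hand":0},{"translation":[0.02,0,0.08],"twist":0,"hand":0},{"translation":[0,0,0],"twist":0,"hand":0}]}}

```text
time: 9.95
tool_pos: [0.5062, -0.2023, 0.0913]
tool_rot: [-0.002, 0.072, 0.997, 0.001]
contact_force: [0.1, 0.2, -0.2]
gripper_width: 0.003
grasp_force: 0.0
```

```bash
python3 -c "
from h import *
where()"
```

```text
t 9.95 tcp [ 0.5062 -0.2023  0.0913] toolx ang 2.998 F [ 0.1  0.2 -0.2] w 0.0
unit frame x,y [ 0.0484 -0.3911] toolx ang rel 3.221
box frame x,y [-0.0237  0.0032] toolx ang rel 3.138
```

Request:
{"api": "apply_moves", "payload": {"targets": [{"translation":[0,0,0.03],"twist":0,"hand":0},{"translation":[0,0,0.02],"twist":0,"hand":0},{"translation":[0,0,0],"twist":0,"hand":0}]}}

```text
time: 10.25
tool_pos: [0.5075, -0.203, 0.0883]
tool_rot: [0.0, 0.072, 0.997, -0.0]
contact_force: [-0.8, 0.0, -0.5]
gripper_width: 0.001
grasp_force: 0.0
```

```bash
python3 -c "
from h import *
where()
cv2.imwrite('pics/c_s.png',grab_frame('scene')[:,:,::-1])
b=cv2.imread('pics/c_s.png')[120:250,120:310]
cv2.imwrite('pics/c.png',cv2.resize(b,None,fx=4,fy=4,interpolation=cv2.INTER_CUBIC))"
```

```text
t 10.25 tcp [ 0.5075 -0.203   0.0883] toolx ang 2.998 F [-0.8  0.  -0.5] w 0.0
unit frame x,y [ 0.0498 -0.3916] toolx ang rel 3.221
box frame x,y [-0.0223  0.0027] toolx ang rel 3.139
```

View pics/c.png

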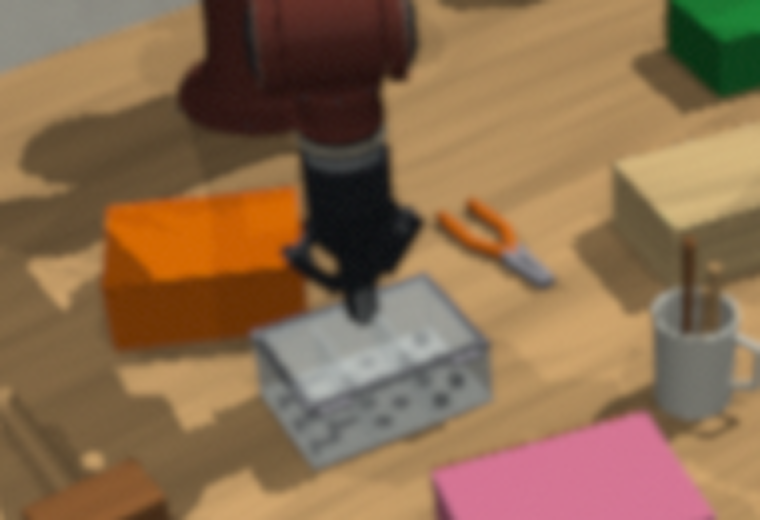

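The picture shows the lid nearly flat on the box, with the fingertip on it at about (360,310). I'll press down until force shows.

Request:
{"api": "apply_moves", "payload": {"targets": [{"translation":[0,0,0.02],"twist":0,"hand":0},{"translation":[0,0,0.02],"twist":0,"hand":0},{"translation":[0,0,0],"twist":0,"hand":0}]}}

```text
time: 10.6
tool_pos: [0.5079, -0.2032, 0.0878]
tool_rot: [-0.0, 0.072, 0.997, -0.0]
contact_force: [-8.5, 4.6, 17.9]
gripper_width: 0.002
grasp_force: 9.0
```

The lid is hard shut: 18 N upward with the tip at 66 mm. Retreating.

Request:
{"api": "apply_moves", "payload": {"targets": [{"translation":[0,0,-0.2],"twist":0,"hand":0},{"translation":[0,0,-0.4],"twist":0,"hand":0},{"translation":[0,0,-0.4],"twist":0,"hand":0},{"translation":[0,0,-0.4],"twist":0,"hand":0},{"translation":[0.3,0.3,-0.2],"twist":0,"hand":0},{"translation":[0.3,0.3,0],"twist":0,"hand":0},{"translation":[0,0.4,0],"twist":0,"hand":0},{"translation":[0,0,0],"twist":0,"hand":0}]}}

```text
time: 11.4
tool_pos: [0.4621, -0.0923, 0.2448]
tool_rot: [0.001, 0.07, 0.998, 0.0]
contact_force: [0.1, -0.4, 0.1]
gripper_width: 0.004
grasp_force: 0.0
```

```bash
python3 -c "
from h import *
where()
for c in ['top','scene']:
    cv2.imwrite('pics/d_%s.png'%c,grab_frame(c)[:,:,::-1])
a=cv2.imread('pics/d_top.png')[160:270,155:360];b=cv2.imread('pics/d_scene.png')[130:240,155:360]
cv2.imwrite('pics/d.png',cv2.resize(np.vstack([a,b]),None,fx=2.7,fy=2.7,interpolation=cv2.INTER_CUBIC))"
```

```text
t 11.4 tcp [ 0.4621 -0.0923  0.2448] toolx ang 3.002 F [ 0.1 -0.4  0.1] w 0.0
unit frame x,y [-0.019  -0.2936] toolx ang rel 3.226
box frame x,y [-0.0828  0.106 ] toolx ang rel 3.143
```

View pics/d.png

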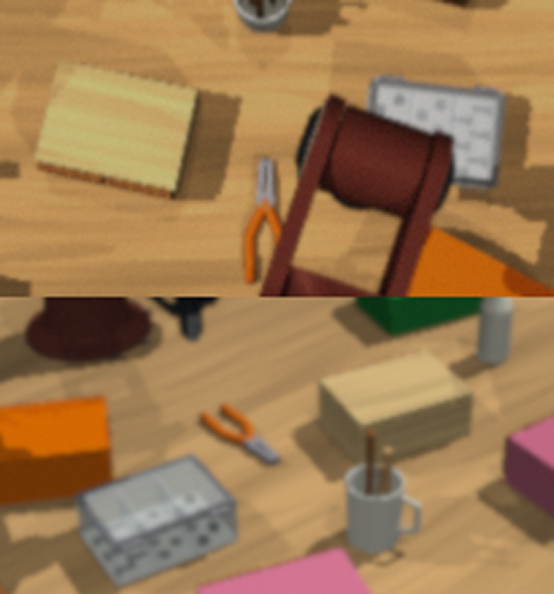

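The lid lies flat on the box at (155,505) in the view, both drawer fronts are flush with the unit, and the mug and pliers have not moved. Handing in.

```bash
python3 -c "
from plant import *
print(job_done())"
```

```text
the job is handed in; nothing more can be done
None
```

Both drawers are pushed fully home and the lid is shut; each was pressed to its stop with about 15–20 N, the last picture shows them closed with the mug and pliers in place, and the job was handed in at about 11.5 s (no verdict came back).

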